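Show where the missing roofing screw goes and which bin it comes from

ROBOT

A 7-joint arm with a two-finger parallel gripper is mounted at the origin on the work surface. World frame = base frame: x ahead of the robot, y to its left, z up, the work surface at z = 0. Lengths are in m, angles in rad, forces in N, time in s.
With the tool pointing down it reaches from about 0.425 to 0.875 m from the base axis. Payload 8.4 kg.
Tool frame: the origin (TCP) lies at the very end of the fingers, on their centre line; the grasp point (between the pads) lies ctrl.tcp_to_grasp behind it (ctrl.tcp_to_grasp is the distance from the TCP to the grasp point, in m); z points along the fingers, y is the direction in which the jaws open and shut (so a half turn about z gives the same grasp; the last joint's range is limited). The gripper opens to 87 mm and grips with 3 to 60 N. Pads are 19 mm wide; open, the fingers measure 117 mm over their backs; the gripper's body (75 mm by 190 mm) begins 51 mm behind the grasp point.
Start: joints at [1.142, 0.333, 0.04, 1.465, -0.013, 1.343, -0.059], TCP at [0.21, -0.615, 0.223] pointing down, gripper open.
Joint ranges: [-2.58, 2.58], [-0.38, 2.09], [-1.3, 1.39], [0.25, 2.4], [-1.5, 4.64], [0.08, 2.09], [-2.65, 2.65]. Speed limits (rad/s): [2.22, 2.22, 2.79, 2.79, 3.14, 3.14, 3.14].

INTERFACE

Orientations are given as a rotation vector (axis times angle).
In Python, from bench import ctrl, vision, ticket gives the robot as it stands. The module is installed in compiled form; this text tells all that it offers.
- The arm moves only by the tool step_arm, never from a script. Its argument "increments" is a list that holds one entry, the list of rows, each a list of 6 numbers: the shift along the tool's x, y, z as a fraction of full scale, then the turn, a rotation vector about the tool's x, y, z as a fraction of full scale. A call has 1 to 10 rows; each row is the pose to reach, as a shift and turn from the pose commanded when the call began, along the tool's axes at that moment, turning the shorter way round; what a row does not reach only later rows make up. Full scale, the value 1, is 80 mm for a shift and pi rad for a turn. A row lasts 1/8 s, in which the tool goes at most 62.5 mm and 10.7 degrees, less where a joint would pass 70% of its speed; a pose out of reach is approached as far as the arm can. A call with a number of a shift or a turn outside -1 to 1 is refused whole. A call with a gripper value outside its range is refused whole. "fingers" is the gripper's target within -1 to 1 (fully open at 1, half-way at 0, shut at -1), set as the call begins (left out, the last holds). The fingers move at their own pace and stop on an object; the grip force is fixed at half the most. Time passes only in rows, so rows that repeat a pose let the fingers close. It gives the time, the measured TCP pose, the force and the opening at its end, in the units of the state.
- ctrl.sense(): the state, without advancing time (a new reading comes with each control period).
- vision.camera(name): name is "side" or "top" or "wrist"; returns a dict with "frame" (420x560x3 uint8, red, green, blue), "fx", "fy", "cx", "cy" (pixels), "rvec" (rotation vector, rad) and "tvec" (3), from world to camera coordinates, as OpenCV has them. Camera axes: x right, y down, z forward; pixel columns grow to the right and rows downward; lengths in m; the calibration is good to about 2 mm. A picture is of the moment at which its call begins. There is no depth.
- ticket.job_done(): hands the job in, once; it reports no verdict.
The state is a dict: "time": time; "joint_pos": joint angles; "qd": joint speeds; "effort": joint torques, N m; "tcp_pos": TCP position; "tcp_rot": TCP orientation; "contact_force": force on the tool from outside, world axes, zero at the start; "ft_torque": the same for the moment, N m; "grip_width": opening from 0.0 (shut) to 1.0 (fully open).
Only numpy, scipy, OpenCV 4.12 (cv2) and the standard library are available. Lean on these libraries where they do the work, as an engineer would, in place of code of your own. Each camera call takes 0.05 s, during which the arm holds its last target.

TASK

Show your workmate which screw is missing: with the fingertips, point at the bare hole in the corrugated panel (the one circled in red) from 2 to 4 cm above it and stay there two seconds, then point in the same way, from 2 to 4 cm above the middle of its mouth and for two seconds, at the yellow bin where the screw is kept. Point at nothing else on the way: travel high (fingertips 10 cm or more above the bench), come straight down on each of the two and back up, and do not come down over any other screw or bin. Touch nothing at all, and finish with the fingertips raised at least 20 cm above the bench.

Things in the scene. Friction and masses are not known exactly. Their poses are not given: they have to be found in the camera images.
- hole (a point): Centre of the one bare screw hole, at the top surface of the sheet, 54 mm above the bench: a dark 9 mm hole on a corrugation crest, circled in red marker (circle 28 mm across). It is one of six screw places on the panel, in two rows of three; neighbours are 76 mm apart along a row and the rows are 140 mm apart. Its z points up; its x runs along the corrugations, away from the robot when the panel is square to it.
- panel: Fixed piece of silver corrugated sheet, 220 mm along the corrugations (its x) by 228 mm (its y), on two pine battens 70 mm wide, 260 mm long, 35 mm high. Three crests, 76 mm apart, whose tops are 54 mm above the bench. Origin at the centre of its underside, on the bench; z up.
- screw1_head (a point): Top of a hexagonal steel screw head (12 mm wide) on a black rubber washer (18 mm), already driven into the panel; 63 mm above the bench. z up.
- screw2_head (a point): Top of a hexagonal steel screw head (12 mm wide) on a black rubber washer (18 mm), already driven into the panel; 63 mm above the bench. z up.
- screw3_head (a point): Top of a hexagonal steel screw head (12 mm wide) on a black rubber washer (18 mm), already driven into the panel; 63 mm above the bench. z up.
- screw4_head (a point): Top of a hexagonal steel screw head (12 mm wide) on a black rubber washer (18 mm), already driven into the panel; 63 mm above the bench. z up.
- screw5_head (a point): Top of a hexagonal steel screw head (12 mm wide) on a black rubber washer (18 mm), already driven into the panel; 63 mm above the bench. z up.
- yellow_bin_mouth (a point): Centre of the open mouth of the yellow plastic bin of hexagonal-headed roofing screws with black washers, level with its top edge, 60 mm above the bench. The bin is loose, 100 mm (its x) by 90 mm (y) by 60 mm high, with a lower front on its -x side. z up. The four bins stand in a two by two group, in any order.
- red_bin_mouth (a point): Centre of the open mouth of the red plastic bin of brass nuts, level with its top edge, 60 mm above the bench. The bin is loose, 100 mm (its x) by 90 mm (y) by 60 mm high, with a lower front on its -x side. z up. The four bins stand in a two by two group, in any order.
- blue_bin_mouth (a point): Centre of the open mouth of the blue plastic bin of grey wall plugs, level with its top edge, 60 mm above the bench. The bin is loose, 100 mm (its x) by 90 mm (y) by 60 mm high, with a lower front on its -x side. z up. The four bins stand in a two by two group, in any order.
- green_bin_mouth (a point): Centre of the open mouth of the green plastic bin of flat steel washers, level with its top edge, 60 mm above the bench. The bin is loose, 100 mm (its x) by 90 mm (y) by 60 mm high, with a lower front on its -x side. z up. The four bins stand in a two by two group, in any order.

How it is judged:
By the outcome, as a careful person would: the job done as asked, in the order asked, and still so for the second after the job is handed in, with the robot touching nothing.
It also fails if it takes over 48 s, if anything falls off the work surface, if the arm or the gripper's body presses on something with over 40 N, if the wrist force passes 120 N, or if a joint passes its speed limit or range.

## Working session

There is one attempt and no reset: what is moved stays moved. The work goes in short steps, Python scripts to look and compute and a tool call to move; the robot and the scene stay as the last step left them, time stands still between calls to the robot, and variables do not carry over. Pictures are saved under pics/ and viewed, and the job is handed in when it is done.

Besides the shell and the picture viewer there is one more tool, called after "Call:" as name(argument=value, ...) on one line, values as JSON. step_arm: Moves the arm, as the interface text tells. Its arguments: {"type":"object","properties":{"increments":{"type":"array","items":{"type":"array","items":{"type":"array","items":{"type":"number","minimum":-1,"maximum":1}}}},"fingers":{"type":"number"}},"required":["increments"]}

```bash
mkdir -p pics; cat > h.py <<'E'
import numpy as np,cv2
from bench import ctrl,vision,ticket
def ray(c,u,v,z):
    R=cv2.Rodrigues(np.array(c["rvec"],float))[0];t=np.array(c["tvec"],float).ravel()
    o=-R.T@t; d=R.T@np.array([(u-c["cx"])/c["fx"],(v-c["cy"])/c["fy"],1.])
    return o+d*(z-o[2])/d[2]
def proj(c,p):
    return cv2.projectPoints(np.array(p,float).reshape(-1,3),np.array(c["rvec"],float),np.array(c["tvec"],float),np.array([[c["fx"],0,c["cx"]],[0,c["fy"],c["cy"]],[0,0,1.]]),None)[0].reshape(-1,2)
E
python3 - <<'E'
from h import *
for n in ("top","side"):
    c=vision.camera(n); cv2.imwrite(f"pics/{n}0.png",c["frame"][:,:,::-1]); np.save(f"{n}0.npy",c,allow_pickle=True)
    print(n,c["fx"],c["rvec"],c["tvec"])
s=ctrl.sense();print(s["time"],s["tcp_pos"],s["tcp_rot"],s["grip_width"],ctrl.tcp_to_grasp)
E
```

```text
top 452.4611992154066 [ 2.22075527 -2.18970611  0.09016792] [-0.02045135  0.54858545  0.90220378]
side 409.96941709319935 [ 2.35809399 -0.35952489  0.12405424] [-0.52608898  0.16541922  0.67955673]
0.1 [ 0.21032799 -0.61459155  0.22176286] [-3.09762453e+00 -5.15413846e-01  5.59409890e-04] 0.9947712412391938 0.0187
```

View pics/top0.png

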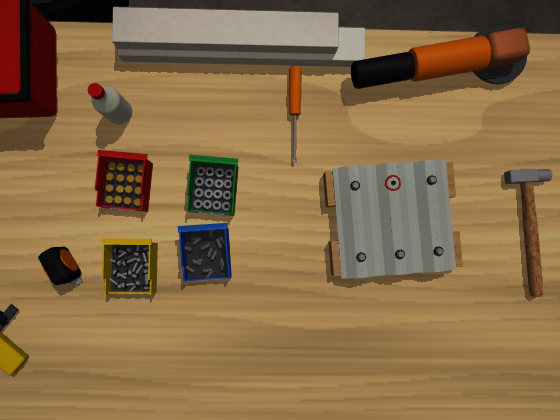

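View pics/side0.png

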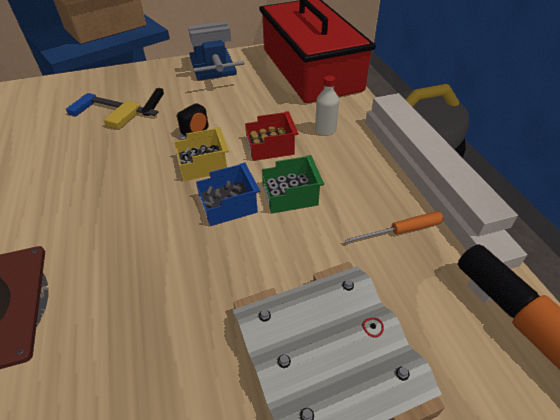

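The top view shows the hole at about (393,183) in the far row, middle crest. The yellow bin is at about (130,268). I'll enlarge both.

```bash
python3 - <<'E'
from h import *
c=vision.camera("top");f=c["frame"][:,:,::-1]
a=cv2.resize(f[155:215,360:420],None,fx=6,fy=6,interpolation=cv2.INTER_CUBIC)
b=cv2.resize(f[230:305,95:165],None,fx=5,fy=5,interpolation=cv2.INTER_CUBIC)[:360]
cv2.imwrite("pics/crop.png",np.hstack([a,b]))
for n,u,v,z in [("hole",393,183,.054),("s",355,185,.063),("s",432,180,.063),("s",400,254,.063),("s",361.5,257,.063),("s",438.5,251.5,.063),("ybl",103,240,.06),("ybr",156,240,.06),("yfl",104,297,.04),("yfr",155,297,.04)]: print(n,ray(c,u,v,z).round(4))
d=vision.camera("side")
print(ray(d,373.5,326,.054))
print("side yellow back-edge/front", [ray(d,u,v,.06).round(3) for u,v in [(176,151),(222,132),(228,142)]])
E
```

```text
hole [ 0.6138 -0.2419  0.054 ]
s [ 0.6075 -0.1651  0.063 ]
s [ 0.6198 -0.3159  0.063 ]
s [ 0.4752 -0.2527  0.063 ]
s [ 0.4685 -0.1781  0.063 ]
s [ 0.4809 -0.3277  0.063 ]
ybl [0.4945 0.3164 0.06  ]
ybr [0.4959 0.2161 0.06  ]
yfl [0.3843 0.3177 0.04  ]
yfr [0.3853 0.2197 0.04  ]
[ 0.61674121 -0.24326902  0.054     ]
side yellow back-edge/front [array([0.393, 0.258, 0.06 ]), array([0.501, 0.296, 0.06 ]), array([0.506, 0.255, 0.06 ])]
```

View pics/crop.png

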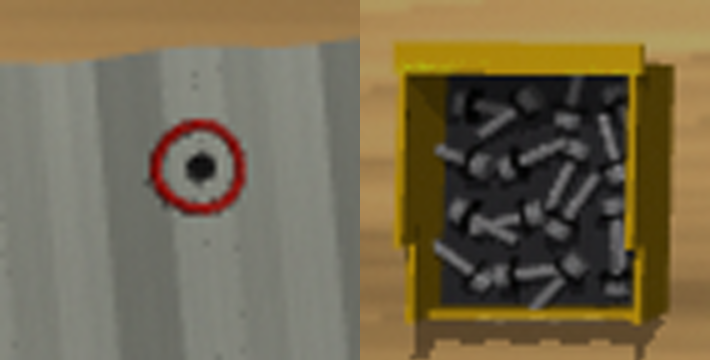

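```bash
python3 - <<'E'
from h import *
c=vision.camera("top");d=vision.camera("side")
U=lambda x,y:(95+(x-360)/5,230+y/5)
for n,x,y,z in [("lipL",395,43,.06),("lipR",645,43,.06),("innerbackL",407,73,.06),("innerbackR",630,73,.06),("stepL",402,245,.06),("stepR",640,248,.06),("frontL",407,322,.03),("frontR",640,322,.03),("frontL",407,322,.04),("basebackR",672,65,.0),("basefrontR",668,318,0)]: print(n,ray(c,*U(x,y),z).round(4))
p=ray(c,393.4,182.8,.054);print(p,proj(d,p))
f=d["frame"][:,:,::-1]
a=cv2.resize(f[120:190,165:240],None,fx=5,fy=5,interpolation=cv2.INTER_CUBIC)
b=cv2.resize(f[290:360,340:415],None,fx=5,fy=5,interpolation=cv2.INTER_CUBIC)
cv2.imwrite("pics/crop2.png",np.hstack([a,b]))
E
```

```text
lipL [0.4971 0.3184 0.06  ]
lipR [0.4984 0.2238 0.06  ]
innerbackL [0.4858 0.3135 0.06  ]
innerbackR [0.4869 0.2291 0.06  ]
stepL [0.4207 0.3131 0.06  ]
stepR [0.4206 0.2235 0.06  ]
frontL [0.3881 0.3206 0.03  ]
frontR [0.3891 0.23   0.03  ]
frontL [0.3893 0.3172 0.04  ]
basebackR [0.4897 0.2273 0.    ]
basefrontR [0.3872 0.226  0.    ]
[ 0.61423743 -0.2427002   0.054     ] [[371.75922824 326.13000475]]
```

View pics/crop2.png

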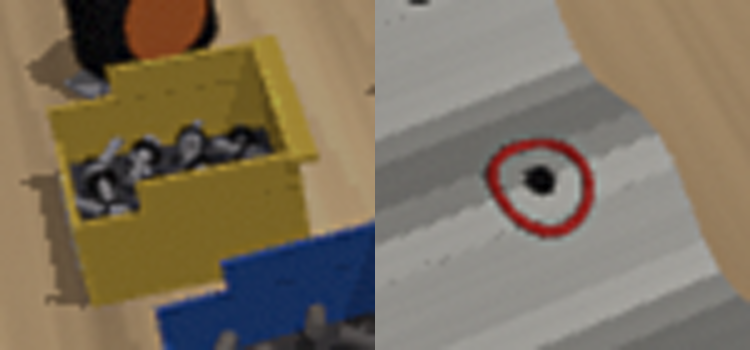

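```bash
cat >> h.py <<'E'
H=np.array([.615,-.243,.084]);B=np.array([.4385,.270,.090])
def todo(t):
    s=ctrl.sense();R=cv2.Rodrigues(np.array(s["tcp_rot"],float))[0]
    print(s["time"],np.round(s["tcp_pos"],4),s["grip_width"],"z axis",R[:,2].round(4)); print("units",(R.T@(np.array(t)-s["tcp_pos"])/.08).round(3))
E
python3 - <<'E'
from h import *
todo([*H[:2],.25]); print(cv2.Rodrigues(np.array(ctrl.sense()["tcp_rot"]))[0].round(3))
E
```

```text
0.3 [ 0.2104 -0.6148  0.2223] 0.999595147943033 z axis [-2.e-04  5.e-04 -1.e+00]
units [ 6.29  -2.76  -0.345]
[[ 0.946  0.324 -0.   ]
 [ 0.324 -0.946  0.   ]
 [-0.    -0.001 -1.   ]]
```

Call:
step_arm(increments=[[[0.45,-0.2,-0.15,0,0,0],[0.9,-0.4,-0.35,0,0,0],[0.9,-0.4,-0.35,0,0,0]]], fingers=-1)

```text
time: 0.68
tcp_pos: [0.2721, -0.5596, 0.2522]
tcp_rot: [3.096, 0.524, 0.004]
contact_force: [-0.2, -0.2, -0.5]
grip_width: 0.741
```

Call:
step_arm(increments=[[[0.45,-0.2,0,0,0,0],[0.9,-0.4,0,0,0,0],[0.9,-0.4,0,0,0,0]]])

```text
time: 1.05
tcp_pos: [0.3286, -0.5057, 0.2504]
tcp_rot: [-3.097, -0.523, -0.002]
contact_force: [0.2, -0.1, 0.2]
grip_width: 0.404
```

Call:
step_arm(increments=[[[0.45,-0.2,0,0,0,0],[0.9,-0.4,0,0,0,0],[0.9,-0.4,0,0,0,0]]])

```text
time: 1.42
tcp_pos: [0.3856, -0.4525, 0.2503]
tcp_rot: [-3.097, -0.522, -0.001]
contact_force: [-0.1, -0.6, 0.4]
grip_width: 0.063
```

Call:
step_arm(increments=[[[0.45,-0.2,0,0,0,0],[0.9,-0.4,0,0,0,0],[0.9,-0.4,0,0,0,0]]])

```text
time: 1.8
tcp_pos: [0.4429, -0.3993, 0.2502]
tcp_rot: [-3.097, -0.521, -0.001]
contact_force: [-0.2, -0.1, -0.2]
grip_width: 0.007
```

Call:
step_arm(increments=[[[0.45,-0.2,0,0,0,0],[0.9,-0.4,0,0,0,0],[0.9,-0.4,0,0,0,0]]])

```text
time: 2.17
tcp_pos: [0.5003, -0.346, 0.2502]
tcp_rot: [-3.097, -0.52, -0.0]
contact_force: [-0.2, -0.6, 0.1]
grip_width: 0.003
```

Call:
step_arm(increments=[[[0.45,-0.2,0,0,0,0],[0.9,-0.4,0,0,0,0],[0.9,-0.4,0,0,0,0],[0.9,-0.4,0,0,0,0]]])

```text
time: 2.68
tcp_pos: [0.5555, -0.2961, 0.2503]
tcp_rot: [3.099, 0.511, -0.002]
contact_force: [-0.6, -1.4, 0.1]
grip_width: 0.006
```

```bash
python3 - <<'E'
from h import *
todo([*H[:2],.25])
c=vision.camera("wrist");cv2.imwrite("pics/w1.png",c["frame"][:,:,::-1])
print(proj(c,[[.615,-.243,.054],ctrl.sense()["tcp_pos"]]))
E
```

```text
2.675 [ 0.5555 -0.2961  0.2503] 0.006454357701958888 z axis [-0.0012 -0.0011 -1.    ]
units [ 0.917 -0.389  0.002]
[[250.75742623 128.17184994]
 [277.19800692 254.01959675]]
```

View pics/w1.png

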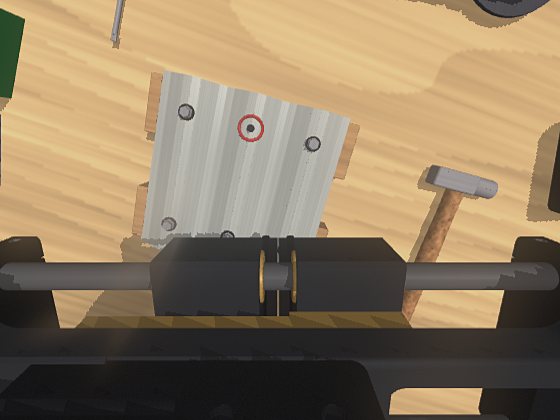

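In the wrist view the hole is at (250,128), which matches the predicted (251,128). The fingers are shut. Next I move over it.

Call:
step_arm(increments=[[[0.45,-0.2,0,0,0,0],[0.91,-0.39,0,0,0,0],[0.91,-0.39,0,0,0,0],[0.91,-0.39,0,0,0,0],[0.91,-0.39,0,0,0,0]]])

```text
time: 3.35
tcp_pos: [0.6147, -0.2425, 0.2507]
tcp_rot: [3.099, 0.511, -0.001]
contact_force: [-0.6, -1.3, 0.3]
grip_width: 0.006
```

```bash
python3 - <<'E'
from h import *
todo(H)
E
```

```text
3.35 [ 0.6147 -0.2425  0.2507] 0.00560396383187925 z axis [-3.e-04 -9.e-04 -1.e+00]
units [2.000e-03 6.000e-03 2.084e+00]
```

Call:
step_arm(increments=[[[0,0,0.35,0,0,0],[0,0,0.7,0,0,0],[0,0,0.7,0,0,0]]])

```text
time: 3.72
tcp_pos: [0.6138, -0.2412, 0.1925]
tcp_rot: [-3.098, -0.513, 0.006]
contact_force: [0.3, 0.2, -0.2]
grip_width: 0.007
```

Call:
step_arm(increments=[[[0,0,0.35,0,0,0],[0,0,0.7,0,0,0],[0,0,0.7,0,0,0]]])

```text
time: 4.1
tcp_pos: [0.6147, -0.2408, 0.1379]
tcp_rot: [-3.098, -0.514, 0.004]
contact_force: [-0.2, 0.4, 0.7]
grip_width: 0.005
```

Call:
step_arm(increments=[[[0,0,0.2,0,0,0],[0,0,0.4,0,0,0],[0,0,0.55,0,0,0],[0,0,0.65,0,0,0],[0,0,0.68,0,0,0],[0,0,0.68,0,0,0]]])

```text
time: 4.85
tcp_pos: [0.6159, -0.2403, 0.0843]
tcp_rot: [3.099, 0.516, 0.0]
contact_force: [0.2, -0.2, 0.1]
grip_width: 0.004
```

```bash
python3 - <<'E'
from h import *
todo(H)
c=vision.camera("side");f=c["frame"][:,:,::-1];cv2.imwrite("pics/s2.png",f)
E
```

```text
4.85 [ 0.6159 -0.2403  0.0843] 0.0037410128218031877 z axis [ 2.e-04 -0.e+00 -1.e+00]
units [-0.022  0.028  0.003]
```

View pics/s2.png

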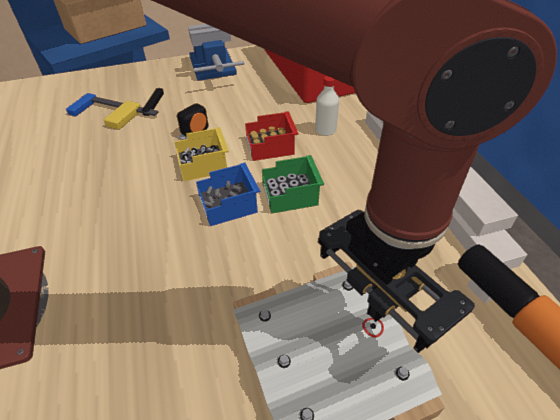

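The side view shows the shut tips at about (376,318), just above the hole at (373,326). I'll correct the 2–3 mm offset and hold.

Call:
step_arm(increments=[[[-0.02,0.03,0,0,0,0],[-0.02,0.03,0,0,0,0],[-0.02,0.03,0,0,0,0],[-0.02,0.03,0,0,0,0],[-0.02,0.03,0,0,0,0],[-0.02,0.03,0,0,0,0],[-0.02,0.03,0,0,0,0],[-0.02,0.03,0,0,0,0],[-0.02,0.03,0,0,0,0],[-0.02,0.03,0,0,0,0]]])

```text
time: 6.15
tcp_pos: [0.6151, -0.2431, 0.0842]
tcp_rot: [3.099, 0.516, 0.0]
contact_force: [0.3, 0.3, 1.5]
grip_width: -0.002
```

Call:
step_arm(increments=[[[0,0,0,0,0,0],[0,0,0,0,0,0],[0,0,0,0,0,0],[0,0,0,0,0,0],[0,0,0,0,0,0],[0,0,0,0,0,0],[0,0,0,0,0,0],[0,0,0,0,0,0],[0,0,0,0,0,0],[0,0,0,0,0,0]]])

```text
time: 7.4
tcp_pos: [0.6151, -0.2431, 0.0842]
tcp_rot: [-3.099, -0.516, 0.0]
contact_force: [0.5, -0.0, -0.7]
grip_width: 0.005
```

Call:
step_arm(increments=[[[0,0,0,0,0,0],[0,0,0,0,0,0],[0,0,0,0,0,0],[0,0,0,0,0,0],[0,0,0,0,0,0]]])

```text
time: 8.02
tcp_pos: [0.6151, -0.2431, 0.0842]
tcp_rot: [-3.099, -0.516, -0.0]
contact_force: [-0.3, -0.3, -0.2]
grip_width: 0.008
```

Call:
step_arm(increments=[[[0,0,-0.3,0,0,0],[0,0,-0.7,0,0,0],[0,0,-0.7,0,0,0]]])

```text
time: 8.4
tcp_pos: [0.6167, -0.2436, 0.1432]
tcp_rot: [3.097, 0.515, 0.007]
contact_force: [-0.6, 0.6, -0.4]
grip_width: 0.006
```

Call:
step_arm(increments=[[[0,0,-0.35,0,0,0],[0,0,-0.7,0,0,0],[0,0,-0.7,0,0,0]]])

```text
time: 8.78
tcp_pos: [0.6161, -0.2434, 0.198]
tcp_rot: [3.097, 0.515, 0.005]
contact_force: [0.2, -0.9, -0.5]
grip_width: 0.003
```

Call:
step_arm(increments=[[[0,0,-0.35,0,0,0],[0,0,-0.7,0,0,0],[0,0,-0.7,0,0,0],[0,0,-0.7,0,0,0]]])

```text
time: 9.28
tcp_pos: [0.6145, -0.243, 0.2505]
tcp_rot: [-3.098, -0.515, 0.003]
contact_force: [0.2, -0.1, -0.1]
grip_width: 0.004
```

```bash
python3 - <<'E'
from h import *
todo([*B[:2],.25])
E
```

```text
9.275 [ 0.6145 -0.243   0.2505] 0.0042880683756876216 z axis [-2.e-03  7.e-04 -1.e+00]
units [-6.000e-03 -6.779e+00  1.500e-02]
```

Call:
step_arm(increments=[[[0,-0.45,0,0,0,0],[0,-0.95,0,0,0,0],[0,-0.95,0,0,0,0]]])

```text
time: 9.65
tcp_pos: [0.5898, -0.1673, 0.2511]
tcp_rot: [-3.096, -0.523, 0.002]
contact_force: [0.5, -0.8, 0.2]
grip_width: 0.008
```

Call:
step_arm(increments=[[[0,-0.45,0,0,0,0],[0,-0.95,0,0,0,0],[0,-0.95,0,0,0,0]]])

```text
time: 10.02
tcp_pos: [0.5652, -0.0965, 0.2514]
tcp_rot: [-3.097, -0.522, 0.002]
contact_force: [0.1, -1.3, 0.8]
grip_width: 0.009
```

Call:
step_arm(increments=[[[0,-0.45,0,0,0,0],[0,-0.95,0,0,0,0],[0,-0.95,0,0,0,0]]])

```text
time: 10.4
tcp_pos: [0.5407, -0.0253, 0.2516]
tcp_rot: [-3.097, -0.521, 0.001]
contact_force: [-0.1, -0.6, -0.3]
grip_width: 0.007
```

Call:
step_arm(increments=[[[0,-0.45,0,0,0,0],[0,-0.95,0,0,0,0],[0,-0.95,0,0,0,0]]])

```text
time: 10.78
tcp_pos: [0.5163, 0.046, 0.2518]
tcp_rot: [-3.098, -0.52, 0.001]
contact_force: [0.6, -0.6, -0.6]
grip_width: 0.005
```

Call:
step_arm(increments=[[[0,-0.45,0,0,0,0],[0,-0.95,0,0,0,0],[0,-0.95,0,0,0,0],[0,-0.95,0,0,0,0]]])

```text
time: 11.28
tcp_pos: [0.4928, 0.1144, 0.2517]
tcp_rot: [3.099, 0.512, -0.001]
contact_force: [-0.5, -0.4, 0.6]
grip_width: 0.005
```

```bash
python3 - <<'E'
from h import *
todo([*B[:2],.25]); print(ctrl.sense()["joint_pos"])
c=vision.camera("wrist");cv2.imwrite("pics/w3.png",c["frame"][:,:,::-1]); print(proj(c,[[*B[:2],.06]]))
E
```

```text
11.275 [0.4928 0.1144 0.2517] 0.005231162489717254 z axis [-5.e-04 -6.e-04 -1.e+00]
units [-0.017 -2.06   0.021]
[ 0.17714482  0.05487499 -0.50839308  1.74185937  0.0278038   1.35251331
 -1.5797379 ]
[[142.9024557  191.33957518]]
```

View pics/w3.png

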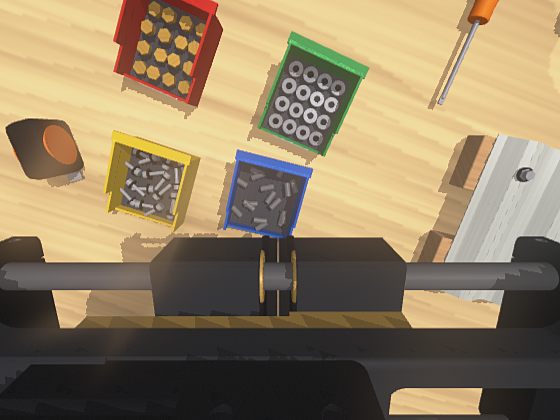

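In the wrist view the yellow bin's lip runs from (113,131) to (190,153), and its front is near (143,220). I'll cross-check these.

```bash
python3 - <<'E'
from h import *
c=vision.camera("wrist");f=c["frame"][:,:,::-1]
a=cv2.resize(f[120:240,95:215],None,fx=5,fy=5,interpolation=cv2.INTER_CUBIC)
x,y=.4385,.270
for p in [(.05,.045),(.05,-.045),(-.05,.045),(-.05,-.045),(0,0)]:
    u,v=proj(c,[x+p[0],y+p[1],.06])[0]; cv2.circle(a,(int((u-95)*5),int((v-120)*5)),4,(0,0,255),-1)
cv2.imwrite("pics/w4.png",a)
E
```

```text
(no output)
```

View pics/w4.png

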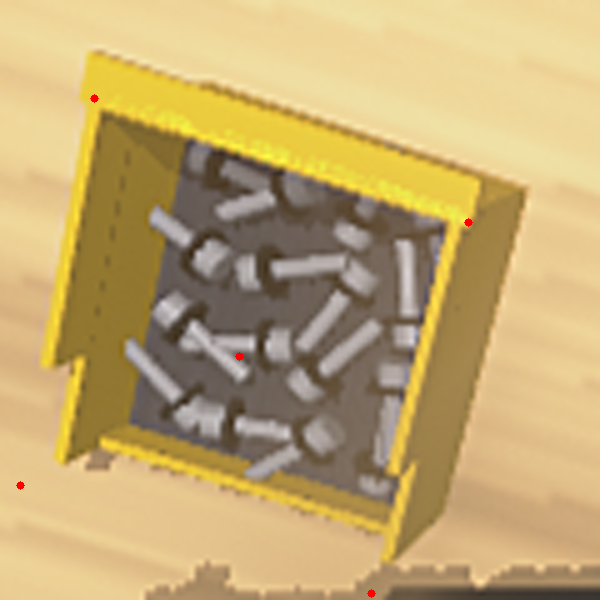

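The back rim corners agree; the front suggests the centre is about 2 mm further in x, so I'll use (0.441, 0.270).

Call:
step_arm(increments=[[[0,-0.45,0,0,0,0],[0,-0.9,0,0,0,0],[0,-0.9,0,0,0,0]]])

```text
time: 11.75
tcp_pos: [0.4682, 0.1862, 0.2523]
tcp_rot: [-3.098, -0.52, -0.0]
contact_force: [-0.6, -0.4, 0.2]
grip_width: 0.003
```

Call:
step_arm(increments=[[[0,-0.4,0,0,0,0],[0,-0.8,0,0,0,0],[0,-0.8,0,0,0,0],[0,-0.8,0,0,0,0]]])

```text
time: 12.25
tcp_pos: [0.4489, 0.2433, 0.2519]
tcp_rot: [3.099, 0.512, -0.0]
contact_force: [1.2, -0.3, -0.3]
grip_width: 0.007
```

```bash
python3 - <<'E'
from h import *
todo([.441,.27,.25])
E
```

```text
12.25 [0.4489 0.2433 0.2519] 0.006668722945113319 z axis [-2.e-04 -7.e-04 -1.e+00]
units [ 0.013 -0.348  0.024]
```

Call:
step_arm(increments=[[[0.01,-0.2,0,0,0,0],[0.01,-0.35,0,0,0,0],[0.01,-0.35,0,0,0,0],[0.01,-0.35,0,0,0,0],[0.01,-0.35,0,0,0,0]]])

```text
time: 12.88
tcp_pos: [0.4399, 0.2714, 0.2521]
tcp_rot: [3.099, 0.515, -0.0]
contact_force: [-0.1, 0.2, 1.0]
grip_width: 0.005
```

Call:
step_arm(increments=[[[0,0,0.35,0,0,0],[0,0,0.7,0,0,0],[0,0,0.7,0,0,0]]])

```text
time: 13.25
tcp_pos: [0.4388, 0.2708, 0.1946]
tcp_rot: [3.098, 0.515, -0.005]
contact_force: [0.0, -0.1, -0.3]
grip_width: 0.006
```

Call:
step_arm(increments=[[[0,0,0.3,0,0,0],[0,0,0.6,0,0,0],[0,0,0.6,0,0,0]]])

```text
time: 13.62
tcp_pos: [0.4394, 0.2714, 0.148]
tcp_rot: [3.099, 0.515, -0.003]
contact_force: [-0.3, -0.4, 0.7]
grip_width: 0.002
```

```bash
python3 - <<'E'
from h import *
todo([.441,.27,.09])
E
```

```text
13.625 [0.4394 0.2714 0.148 ] 0.002174835681065388 z axis [-1.5e-03 -7.0e-04 -1.0e+00]
units [0.015 0.023 0.725]
```

Call:
step_arm(increments=[[[0,0,0.2,0,0,0],[0,0,0.4,0,0,0],[0,0,0.55,0,0,0],[0,0,0.68,0,0,0],[0,0,0.71,0,0,0],[0,0,0.71,0,0,0],[0,0,0.71,0,0,0]]])

```text
time: 14.5
tcp_pos: [0.4399, 0.2721, 0.0918]
tcp_rot: [-3.099, -0.516, -0.001]
contact_force: [-0.1, 0.8, 0.0]
grip_width: 0.002
```

```bash
python3 - <<'E'
from h import *
todo([.441,.27,.09])
c=vision.camera("side");f=c["frame"][:,:,::-1];cv2.imwrite("pics/s5.png",cv2.resize(f[60:240,120:360],None,fx=3,fy=3))
E
```

```text
14.5 [0.4399 0.2721 0.0918] 0.002427220335791085 z axis [ 7.e-04  3.e-04 -1.e+00]
units [0.004 0.029 0.023]
```

View pics/s5.png

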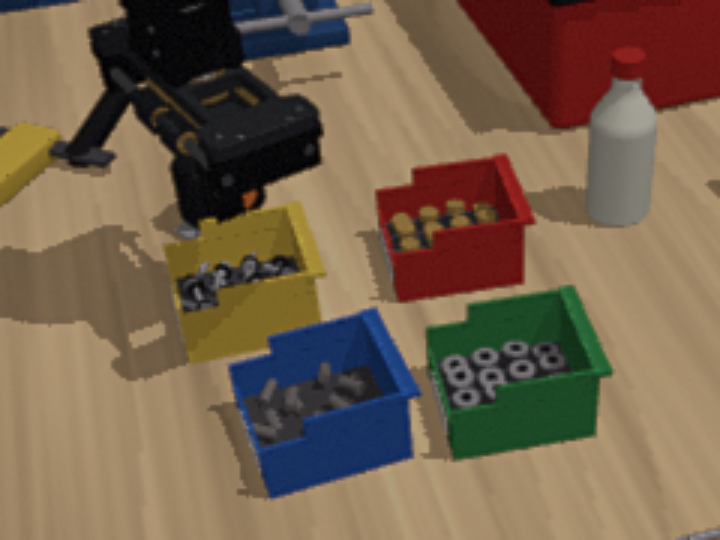

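The view is odd, because I can't clearly see the tips over the bin. I'll project the TCP into the pictures.

```bash
python3 - <<'E'
from h import *
t=ctrl.sense()["tcp_pos"]; print(t)
ims=[]
for n in ("side","top"):
    c=vision.camera(n);f=c["frame"][:,:,::-1].copy()
    u=proj(c,[t,[t[0],t[1],.06],[t[0],t[1],t[2]+.1]]);print(n,u.round(1))
    x,y=u[0].astype(int);x0=max(x-65,0);y0=max(y-80,0)
    a=cv2.resize(f[y0:y0+140,x0:x0+130],None,fx=3,fy=3,interpolation=cv2.INTER_CUBIC)
    for q in u: cv2.circle(a,tuple(int(k) for k in (q-[x0,y0])*3),3,(0,0,255),-1)
    ims.append(a[:420,:390])
cv2.imwrite("pics/s6.png",np.hstack(ims))
E
```

```text
[0.43994652 0.27203708 0.09182211]
side [[194.5 131. ]
 [196.9 143.1]
 [185.9  88.2]]
top [[120.3 270.1]
 [125.6 269.1]
 [100.6 274.2]]
```

View pics/s6.png

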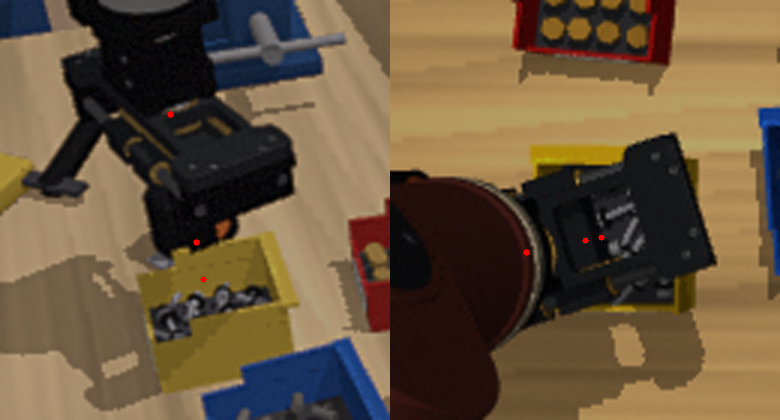

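The TCP projects onto the lower end of the fingers, which are dark against the tape measure behind them. That puts it over the mouth, and the bin hasn't moved. Now a small correction, the hold, and then up.

Call:
step_arm(increments=[[[0,0.02,0.02,0,0,0],[0,0.02,0.02,0,0,0],[0,0.02,0.02,0,0,0],[0,0.02,0.02,0,0,0],[0,0.02,0.02,0,0,0],[0,0.02,0.02,0,0,0],[0,0.02,0.02,0,0,0],[0,0.02,0.02,0,0,0],[0,0.02,0.02,0,0,0],[0,0.02,0.02,0,0,0]]])

```text
time: 15.9
tcp_pos: [0.4402, 0.2704, 0.0898]
tcp_rot: [-3.099, -0.516, -0.0]
contact_force: [-0.1, 0.1, -0.3]
grip_width: 0.007
```

Call:
step_arm(increments=[[[0,0,0,0,0,0],[0,0,0,0,0,0],[0,0,0,0,0,0],[0,0,0,0,0,0],[0,0,0,0,0,0],[0,0,0,0,0,0],[0,0,0,0,0,0],[0,0,0,0,0,0],[0,0,0,0,0,0],[0,0,0,0,0,0]]])

```text
time: 17.15
tcp_pos: [0.4402, 0.2704, 0.0898]
tcp_rot: [-3.099, -0.516, 0.0]
contact_force: [-0.7, -0.4, 0.1]
grip_width: 0.003
```

Call:
step_arm(increments=[[[0,0,0,0,0,0],[0,0,0,0,0,0],[0,0,0,0,0,0],[0,0,0,0,0,0],[0,0,0,0,0,0]]])

```text
time: 17.77
tcp_pos: [0.4402, 0.2704, 0.0898]
tcp_rot: [-3.099, -0.516, -0.0]
contact_force: [-0.2, -0.6, -0.2]
grip_width: 0.004
```

Call:
step_arm(increments=[[[0,0,-0.3,0,0,0],[0,0,-0.7,0,0,0],[0,0,-0.7,0,0,0]]])

```text
time: 18.15
tcp_pos: [0.4414, 0.2713, 0.1481]
tcp_rot: [-3.098, -0.515, -0.006]
contact_force: [0.0, -0.5, -0.6]
grip_width: 0.004
```

Call:
step_arm(increments=[[[0,0,-0.35,0,0,0],[0,0,-0.7,0,0,0],[0,0,-0.7,0,0,0]]])

```text
time: 18.52
tcp_pos: [0.4409, 0.2709, 0.203]
tcp_rot: [-3.098, -0.515, -0.004]
contact_force: [0.0, -0.6, -0.8]
grip_width: 0.004
```

Call:
step_arm(increments=[[[0,0,-0.35,0,0,0],[0,0,-0.7,0,0,0],[0,0,-0.7,0,0,0],[0,0,-0.7,0,0,0],[0,0,-0.7,0,0,0],[0,0,-0.7,0,0,0]]])

```text
time: 19.27
tcp_pos: [0.4399, 0.2701, 0.257]
tcp_rot: [3.099, 0.516, -0.002]
contact_force: [-0.3, -0.3, 0.6]
grip_width: 0.005
```

```bash
python3 - <<'E'
from h import *
todo([.441,.27,.25]);cv2.imwrite("pics/end.png",vision.camera("side")["frame"][:,:,::-1])
E
```

```text
19.275 [0.4399 0.2701 0.257 ] 0.005126873852022402 z axis [-1.2e-03 -5.0e-04 -1.0e+00]
units [0.013 0.006 0.087]
```

View pics/end.png

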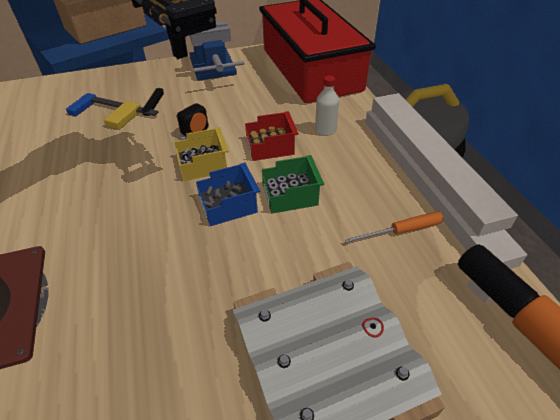

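The fingers are up at 0.257 m, and everything stands where it did at the start.

```bash
python3 -c "
from h import *
print(ticket.job_done())"
```

```text
the job is handed in; nothing more can be done
None
```

I pointed at the bare hole and then at the yellow bin, in that order, and handed the job in at about 19 s. No verdict is reported.

| Target | Fingertips held at (m) | Height above target | Time held |
|---|---|---|---|
| Bare hole | (0.615, −0.243, 0.084) | 3 cm | about 3 s |
| Yellow bin mouth | (0.440, 0.270, 0.090) | 3 cm | about 3 s |

- **Travel:** I shut the fingers at the start and travelled at about 25 cm. I came straight down on each target and back up.
- **Finish:** The fingertips ended at 25.7 cm.
- **Contact:** Force readings stayed at noise level (under about 2 N), and the last side picture shows the panel and bins where they were at the start.
- **Disagreements:** The cameras differed by about 2–3 mm on the hole position. The top and wrist views differed by a few mm on the bin's centre along x, and I used a value in between. The side picture could not clearly show the fingertips over the bin, because they were dark against the tape measure behind it. Projecting the measured fingertip position into the pictures agreed with what was visible.

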